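# Load the wash basket and hang it on the drain hook

## Task

Load the steel parts basket for the wash while it stands on the bench: put the flanged bushing in its wide compartment and the square block in its narrow one, both upright and fully down on the basket's floor. Then lift the loaded basket by its handle, keeping it level, and hang its crossbar on the upturned hook of the drain stand, so that it hangs still, near level and clear of the bench. Leave the plain round slug and everything else on the bench where it is.

Things in the scene. Friction and masses are not known exactly. Their poses are not given: they have to be found in the camera images.
- basket: Loose open sheet-steel basket, 194 (x) x 72 (y) mm, walls 38 mm high and 3 mm thick, floor 4 mm, 0.32 kg. Origin: underside, below the handle; z up. Cells along x: wide, an empty 65 mm gap under the handle, narrow. Rigid handle in the plane x = 0: uprights 18 mm wide at y = +-38 mm, crossbar along y, topped by a black grip block; 200 mm high in all. Starts at any yaw.
- basket_wide (a point): Centre of the wide cell's floor (top face), at x = +62 mm, 4 mm above the underside; cell 66 x 66 mm inside; axes of the basket.
- basket_narrow (a point): Centre of the narrow cell's floor (top face), at x = -66 mm, 4 mm above the underside; cell 54 x 54 mm inside; axes of the basket.
- basket_bar (a point): Middle of the underside of the crossbar, 150 mm above the basket's underside: the place that rests on the hook. Bar 18 (x) x 10 mm, 72 mm clear between the uprights; axes of the basket.
- basket_grip (a point): A point in the black grip block (14 (x) x 36 (y) mm, from 160 to 200 mm above the basket's underside), 184 mm above the underside, 24 mm above the bar's top: a place to grip from above. Closing along the basket's y (36 mm) keeps the fingers clear of the hook.
- bushing: Loose aluminium flanged bushing standing on its flange, 80 mm tall, 0.2 kg: flange 58 mm diameter and 14 mm thick at the bottom, body 44 mm diameter above, dark bore in the top. Origin: centre of its underside, z up its axis. Fits only the wide cell.
- block: Loose square aluminium block standing upright, 44 x 44 x 80 mm tall, 0.19 kg, dark bore in the top. Origin: centre of its underside, z up; its faces look along its x and y.
- stand: Fixed drain stand. Origin: on the bench under the middle of the hook's seat. Foot plate 110 mm wide (y), x = -50 to +185 mm, 13 mm thick. Round post 20 mm thick at x = +135 mm, 282 mm high; from it a level flat hook arm runs along -x to an upturned tip. The basket's crossbar hangs across the arm, along the stand's y; the basket then lies along the stand's x, either way round.
- stand_seat (a point): Top of the hook's arm at the middle of its seat, 250 mm above the bench; a flat bar 10 mm thick and 16 mm wide (y) along x; at x = -36 to -46 mm it turns up into a tip whose top is 20 mm above the arm's top. Axes of the stand.
- slug: Bystander: loose plain aluminium cylinder without flange or bore, 44 mm diameter, 80 mm tall. Origin: centre of its underside. It may stand in any of the places of the bushing and block.
- bottle: Bystander: loose white plastic bottle, 60 mm diameter, 110 mm tall. Origin: centre of its underside.
- jar: Bystander: loose clear jar with a steel cap, 60 mm diameter, 85 mm tall. Origin: centre of its underside.
- wrench: Bystander: loose wrench lying on the bench, 170 mm long along its x. Origin: its underside.
- collar: Bystander: loose dark steel collar lying flat between the parts, 50 mm diameter, 18 mm high. Origin: centre of its underside.
- tin: Bystander: fixed tin of wooden sticks, 72 mm diameter, 100 mm tall, sticks to 175 mm. Origin: centre of its underside.
- cup: Bystander: fixed white tub of pliers, 100 mm diameter, 85 mm tall, handles to 175 mm. Origin: centre of its underside.

How it is judged (in metres and radians):
On the way:
1. the bushing stands in the wide cell and the block in the narrow cell while the basket stands on the bench (x of bushing in the frame of basket_wide between -0.009 and 0.009 m and y of bushing in the frame of basket_wide between -0.009 and 0.009 m and z of bushing in the frame of basket_wide between -0.006 and 0.006 m and angle between the z axis of each of bushing, block and the z axis of basket, either way round below 0.12 rad and x of block in the frame of basket_narrow between -0.01 and 0.01 m and y of block in the frame of basket_narrow between -0.01 and 0.01 m and z of block in the frame of basket_narrow between -0.006 and 0.006 m and height (world z) of basket below 0.012 m and angle between basket's own z axis and vertical below 0.06 rad), for 0.2 s.
At the end, for the whole second after the job is handed in: Basket hangs by its crossbar on the hook arm, bar within 8 mm of the arm's top, 32 mm along and 25 mm across of the seat; tilt under 0.2 rad, under 60 mm/s and 0.5 rad/s, over 2 N on the stand; bushing (9 mm) and block (10 mm) centred in their cells, within 6 mm of the floor, 0.12 rad upright (x of bushing in the frame of basket_wide between -0.009 and 0.009 m and y of bushing in the frame of basket_wide between -0.009 and 0.009 m and z of bushing in the frame of basket_wide between -0.006 and 0.006 m and angle between the z axis of each of bushing, block and the z axis of basket, either way round below 0.12 rad and x of block in the frame of basket_narrow between -0.01 and 0.01 m and y of block in the frame of basket_narrow between -0.01 and 0.01 m and z of block in the frame of basket_narrow between -0.006 and 0.006 m and x of basket_bar in the frame of stand_seat between -0.032 and 0.032 m and y of basket_bar in the frame of stand_seat between -0.025 and 0.025 m and z of basket_bar in the frame of stand_seat between -0.008 and 0.008 m and angle between basket's own z axis and vertical below 0.2 rad and contact force between basket and stand above 2 N and linear speed of basket below 0.06 m/s and angular speed of basket below 0.5 rad/s); the robot touches nothing.
It fails at once if the basket is tipped by more than 0.5 rad (angle between basket's own z axis and vertical above 0.5 rad).
It fails at once if a bystander (slug, bottle, jar, wrench or collar) is moved by more than 30 mm (distance of any of slug, bottle, jar, wrench, collar from where it was at the start of the episode above 0.03 m).
It also fails if it takes over 72 s, if anything falls off the work surface, if the arm or the gripper's body presses on something with over 40 N, if the wrist force passes 120 N, or if a joint passes its speed limit or range.

## Robot

A 6-joint arm with a two-finger parallel gripper is mounted at the origin on the work surface. World frame = base frame: x ahead of the robot, y to its left, z up, the work surface at z = 0. Lengths are in mm, angles in rad, forces in N, time in s.
With the tool pointing down it reaches from about 350 to 775 mm from the base axis. Payload 7.3 kg.
Tool frame: the origin (TCP) lies at the centre of the arm's flange, where the gripper is bolted on; the fingertips stand 178 mm ahead of it and the grasp point (between the pads) lies 159 mm ahead of it; z points along the fingers, y is the line along which they close (so a half turn about z gives the same grasp; the last joint's range is limited). The gripper opens to 92 mm and grips with 3 to 60 N. Pads are 19 mm wide; open, the fingers measure 130 mm over their backs; the gripper's body (75 mm by 190 mm) begins 47 mm behind the grasp point.
Start: joints at [1.108, 0.342, 1.524, -0, 1.275, -0.146], TCP at [163.53, 498.884, 404.741] pointing down, gripper open.
Joint ranges: [-2.53, 2.53], [-0.77, 2.02], [0.04, 2.7], [-1, 4.14], [0.28, 2.66], [-3.11, 3.11]. Speed limits (rad/s): [2.57, 2.57, 3.14, 3.14, 3.14, 3.14].

## Interface

Orientations are given as [roll, pitch, yaw] about the fixed x, y, z axes, in that order (R = Rz(yaw) Ry(pitch) Rx(roll)).
In Python, from plant import * gives the robot as it stands. The module is installed in compiled form; this text tells all that it offers.
- The arm moves only by the shell command python3 -m inch 'ROWS'. ROWS is JSON, a list of rows, each a list of 5 numbers: the shift along the tool's x, y, z in m, then the turn about the tool's z in rad, then the opening, from 0 (shut) to 1 (fully open). In form: [[tx, ty, tz, spin, claw], ...]. A call has 1 to 8 rows; each row is the pose to reach, as a shift and turn from the pose commanded when the call began, along the tool's axes at that moment; what a row does not reach only later rows make up. A row lasts 1/12 s, in which the tool goes at most 41.7 mm and 7.16 degrees, less where a joint would pass 70% of its speed; a pose out of reach is approached as far as the arm can. A call with a gripper value outside its range is refused whole. The fingers move at their own pace and stop on an object; the grip force is fixed at half the most. Time passes only in rows, so rows that repeat a pose let the fingers close. It gives the time, the measured TCP pose, the force, the opening and the grip force at its end, in the units of the state.
- get_obs(): the state, without advancing time (a new reading comes with each control period).
- capture(name): name is "scene" or "top"; returns a dict with "color" (400x640x3 uint8, red, green, blue), "intrinsics" (3x3 intrinsics, pixels), "pose" (4x4, takes a point from camera to world coordinates). Camera axes: x right, y down, z forward; pixel columns grow to the right and rows downward; lengths in mm; the calibration is good to about 2 mm. A picture is of the moment at which its call begins. There is no depth.
- close_job(): hands the job in; it is judged then, once.
Trained networks look in a picture, given as the dict that the camera call returned (one of the last four; its "shot" number tells which), for a name from the list of things; names that differ only in an ending like _2 or _b are one class to them, and where a whole thing is asked for, a point or a joint stands for the part that bears it (a point fixed in the world has none). Each returns a list of dicts, best first, with "conf" (0 to 1); they miss things now and then, are a little off and sometimes report something else, mostly with a low value. They report only what shows in the picture. A call takes as long as a camera call.
- look_for(picture, target): "rect" ([centre column, centre row, width, height] in pixels, round what is visible of it).
- trace(picture, target): "pixels" (400x640 bool, what is visible of it) and "rect" ([centre column, centre row, width, height] in pixels, round what is visible of it).
- tip_of(picture, target): "centre" ([column, row] in pixels: a listed point, or the origin of a listed thing).
The state is a dict: "time": time; "joint_positions": joint angles; "dq": joint speeds; "tau": joint torques, N m; "tool_pos": TCP position; "tcp_rot": TCP orientation; "contact_force": force on the tool from outside, world axes, zero at the start; "moment": the same for the moment, N m; "grip_width": finger opening in mm; "finger_force": force on a finger pad.
Only numpy, scipy, OpenCV 4.12 (cv2) and the standard library are available. Lean on these libraries where they do the work, as an engineer would, in place of code of your own. Each camera call takes 0.05 s, during which the arm holds its last target. There are 200 camera calls.

## Working session

There is one attempt and no reset: what is moved stays moved. The work goes in short steps, Python scripts to look and compute and a shell command to move; the robot and the scene stay as the last step left them, time stands still between calls to the robot, and variables do not carry over. Pictures are saved under pics/ and viewed, at most 10 in all, crops included, and the job is handed in when it is done.

```bash
mkdir -p pics; python3 - <<'E'
from plant import *
import cv2,numpy as np
o=get_obs();print({k:np.round(v,3).tolist() for k,v in o.items()})
for n in ["scene","top"]:
    c=capture(n);cv2.imwrite(f"pics/{n}0.png",c["color"][:,:,::-1])
    print(n,c["intrinsics"].tolist(),np.round(c["pose"],3).tolist())
    for t in ["basket","basket_wide","basket_narrow","basket_bar","basket_grip","bushing","block","slug","stand","stand_seat","bottle","jar","wrench","collar","tin","cup"]:
        print(t,[(np.round(d["centre"]).tolist(),round(d["conf"],2)) for d in tip_of(c,t)][:3],[(np.round(d["rect"]).tolist(),round(d["conf"],2)) for d in look_for(c,t)][:2] if t in("basket","bushing","block","slug","stand") else "")
E
```

```text
{'time': 0.0, 'joint_positions': [1.108, 0.343, 1.525, -0.0, 1.275, -0.146], 'dq': [-0.002, -0.0, 0.0, 0.001, -0.002, 0.002], 'tau': [0.001, -43.124, -24.423, 0.072, 0.056, -0.0], 'tool_pos': [163.461, 498.773, 404.015], 'tcp_rot': [-3.14, -0.0, 2.825], 'contact_force': [0.082, 0.375, 0.263], 'moment': [-0.007, 0.01, 0.024], 'finger_force': 0.0, 'grip_width': 91.917}
scene [[426.90937523860873, 0.0, 317.7632937795714], [0.0, 426.90937523860873, 199.8422601132605], [0.0, 0.0, 1.0]] [[0.796, 0.493, -0.352, 894.582], [0.606, -0.647, 0.463, -541.723], [0.0, -0.582, -0.813, 1059.216], [0.0, 0.0, 0.0, 1.0]]
basket [([329.0, 216.0], 0.6)] [([329.0, 212.0, 65.0, 76.0], 0.7)]
basket_wide [([314.0, 234.0], 0.7), ([331.0, 172.0], 0.48)] 
basket_narrow [([347.0, 204.0], 0.66), ([414.0, 124.0], 0.58), ([387.0, 279.0], 0.57)] 
basket_bar [([326.0, 196.0], 0.82)] 
basket_grip [([332.0, 181.0], 0.63)] 
bushing [([246.0, 272.0], 0.88)] [([247.0, 267.0, 23.0, 28.0], 0.8)]
block [([237.0, 323.0], 0.81)] [([234.0, 316.0, 27.0, 31.0], 0.64)]
slug [([414.0, 123.0], 0.46), ([331.0, 172.0], 0.34)] [([304.0,
[... 879 characters left out ...]
5.0, 233.0, 23.0, 15.0], 0.56)]
block [([426.0, 211.0], 0.56), ([310.0, 129.0], 0.23)] [([431.0, 204.0, 28.0, 25.0], 0.61)]
slug [([376.0, 171.0], 0.69), ([254.0, 137.0], 0.24)] [([378.0, 169.0, 19.0, 26.0], 0.81)]
stand [([208.0, 174.0], 0.65), ([293.0, 205.0], 0.19)] [([188.0, 142.0, 82.0, 114.0], 0.87)]
stand_seat [([178.0, 150.0], 0.86), ([288.0, 197.0], 0.22)] 
bottle [([237.0, 239.0], 0.65), ([412.0, 284.0], 0.54), ([289.0, 196.0], 0.37)] 
jar [([345.0, 259.0], 0.72), ([394.0, 204.0], 0.63)] 
wrench [([258.0, 139.0], 0.64)] 
collar [([394.0, 201.0], 0.57)] 
tin [([308.0, 128.0], 0.93), ([272.0, 204.0], 0.53), ([377.0, 169.0], 0.47)] 
cup [([414.0, 283.0], 0.79), ([272.0, 202.0], 0.54)]
```

```bash
cat > h.py <<'E'
from plant import *
import cv2,numpy as np
def ray(c,p):
    d=np.linalg.solve(c["intrinsics"],[p[0],p[1],1.]);R=c["pose"][:3,:3];return c["pose"][:3,3],R@d/np.linalg.norm(d)
def tri(c1,p1,c2,p2):
    (a,u),(b,v)=ray(c1,p1),ray(c2,p2)
    s,t=np.linalg.lstsq(np.c_[u,-v],b-a,rcond=None)[0];P,Q=a+s*u,b+t*v
    return (P+Q)/2,np.linalg.norm(P-Q)
def atz(c,p,z):
    a,u=ray(c,p);return a+u*(z-a[2])/u[2]
def proj(c,P):
    q=c["pose"][:3,:3].T@(np.asarray(P,float)-c["pose"][:3,3]);q=c["intrinsics"]@q;return q[:2]/q[2]
def best(c,t,near=None):
    L=tip_of(c,t);return L[0]["centre"] if L else None
E
python3 - <<'E'
from h import *
A,B=capture("scene"),capture("top")
for t in ["basket","basket_wide","basket_narrow","basket_bar","basket_grip","bushing","block","stand","stand_seat","jar","wrench","collar","tin","cup"]:
    a,b=best(A,t),best(B,t)
    if a is None or b is None: print(t,a,b);continue
    P,e=tri(A,a,B,b);print(t,P.round(1),round(e,1),"z0:",atz(A,a,0).round()[:2],atz(B,b,0).round()[:2])
P=atz(B,best(B,"slug"),0);print("slug",P, proj(A,P))
a=cv2.resize(A["color"][90:350,150:450,::-1],(690,598),interpolation=cv2.INTER_CUBIC)
b=cv2.resize(B["color"][90:320,140:460,::-1],(800,575),interpolation=cv2.INTER_CUBIC)
cv2.imwrite("pics/a.png",a);cv2.imwrite("pics/b.png",b)
E
```

```text
basket [514.1  15.8  21.3] 6.7 z0: [508.  30.] [516.  14.]
basket_wide [496.3 -44.7  14.1] 11.5 z0: [487. -43.] [502. -40.]
basket_narrow [525.9  81.9  14.3] 5.4 z0: [523.  93.] [527.  81.]
basket_bar [328.9, 192.7] None
basket_grip None [291.8, 190.9]
bushing [ 419.  -240.4  -14.2] 6.0 z0: [ 427. -242.] [ 416. -240.]
block [433.  -86.5 -79.1] 536.6 z0: [ 501. -370.] [411. 171.]
stand [604.7 271.3  -6.4] 1.2 z0: [607. 267.] [603. 269.]
stand_seat [597.6 263.6 261.1] 3.1 z0: [501. 529.] [682. 358.]
jar [ 358.6 -129.6  -10.6] 1.7 z0: [ 363. -134.] [ 359. -128.]
wrench [ 530.4 -174.2  441.1] 463.4 z0: [ 289. -317.] [716. 130.]
collar [ 514.6 -279.1    8.1] 9.8 z0: [ 508. -281.] [ 519. -277.]
tin [738.  -33.    1.1] 3.7 z0: [739. -31.] [737. -34.]
cup [ 281.2 -321.7  -27.7] 6.5 z0: [ 299. -325.] [ 280. -317.]
slug [ 611.4822356  -221.61253161    0.        ] [305.60544276 303.50987802]
```

View pics/a.png

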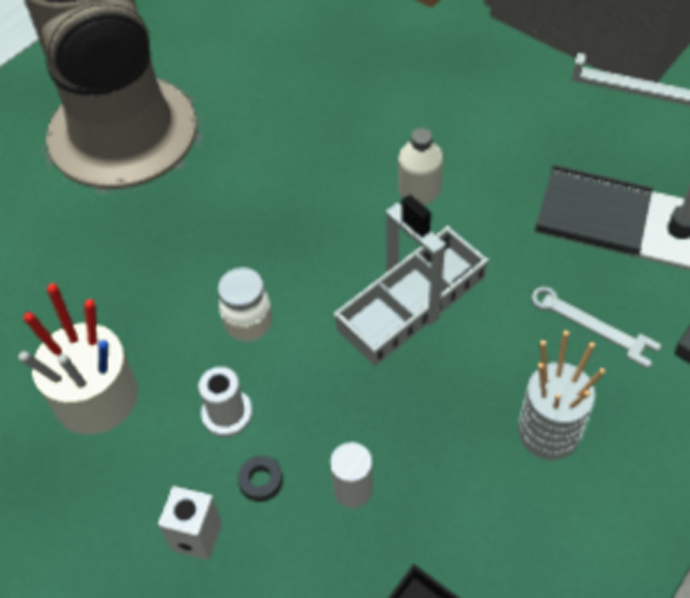

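View pics/b.png

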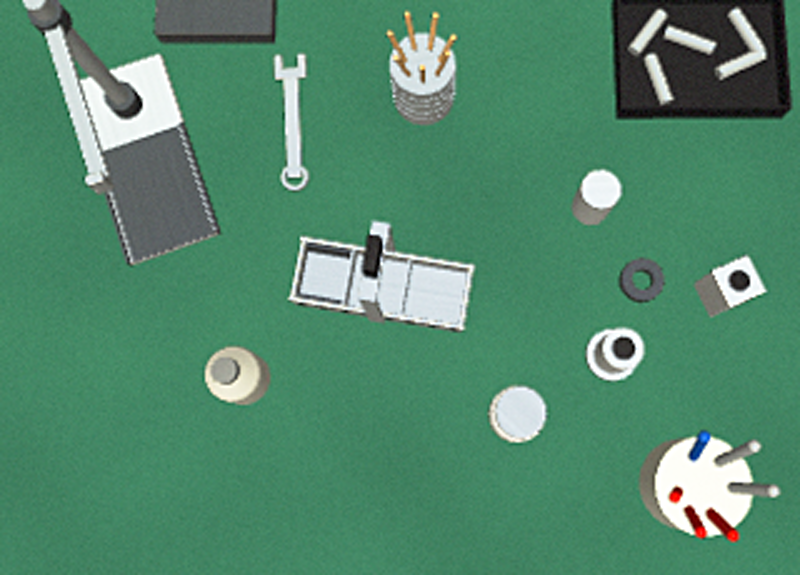

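The scene view shows the bushing at about (247,268), the block at (234,316), the slug at (304,295), the basket at (329,212) and the hook arm at upper right. In the top view the bushing is at (386,230), the block at (431,203), and the basket's wide cell is on the right. Next I'll fit the poses to silhouettes in both views.

```bash
cat > fit.py <<'E'
from h import *
from scipy.optimize import minimize
def box(x0,x1,y0,y1,z0,z1): return np.array([[x,y,z] for x in(x0,x1) for y in(y0,y1) for z in(z0,z1)],float)
def cyl(r,z0,z1,cx=0): 
    t=np.linspace(0,2*np.pi,40,endpoint=False);return np.vstack([np.c_[cx+r*np.cos(t),r*np.sin(t),0*t+z] for z in(z0,z1)])
M={"bushing":[cyl(29,0,14),cyl(22,14,80)],"block":[box(-22,22,-22,22,0,80)],"slug":[cyl(22,0,80)],
"basket":[box(-97,97,-36,36,0,38),box(-9,9,-40,-36,0,160),box(-9,9,36,40,0,160),box(-9,9,-40,40,150,160),box(-7,7,-18,18,160,200)],
"stand":[box(-50,185,-55,55,0,13),cyl(10,13,282,135),box(-46,135,-8,8,240,250),box(-46,-36,-8,8,240,270)]}
S=4
def render(c,parts,p):
    im=np.zeros((400*S,640*S),np.uint8);cs,sn=np.cos(p[2]),np.sin(p[2]);R=np.array([[cs,-sn,0],[sn,cs,0],[0,0,1]])
    for q in parts:
        uv=np.array([proj(c,R@v+[p[0],p[1],p[3]]) for v in q])
        cv2.fillConvexPoly(im,cv2.convexHull(np.round((uv+.5)*S).astype(np.int32)),1)
    return cv2.resize(im*255,(640,400),interpolation=cv2.INTER_AREA)/255.
def mask(c,t,near):
    L=[m for m in trace(c,t) if np.hypot(*(np.array(m["rect"][:2])-near))<45]
    return L[0]["pixels"].astype(float) if L else None
def fit(cams,name,p0,freez=True):
    ctr=[proj(c,[p0[0],p0[1],120 if name=="stand" else 40]) for c in cams]
    ms=[(c,mask(c,name,k)) for c,k in zip(cams,ctr)];ms=[m for m in ms if m[1] is not None]
    def f(p):
        p=[*p,0] if len(p)==3 else p; return sum(1-np.minimum(r,m).sum()/np.maximum(r,m).sum() for c,m in ms for r in[render(c,M[name],p)])
    x0=np.array(p0[:3],float);out=[]
    for n in (3,4) if freez else (3,):
        x=np.r_[x0,[0]*(n-3)];sim=np.vstack([x]+[x+d for d in np.diag([6,6,.12,8][:n])])
        r=minimize(f,x,method="Nelder-Mead",options=dict(initial_simplex=sim,xatol=.05,fatol=1e-4,maxiter=150));x0=r.x;out.append((r.x.round(3).tolist(),round(r.fun/len(ms),3),len(ms)))
    return out
E
cat > run.py <<'E'
from fit import *
A,B=capture("scene"),capture("top")
for n,p in dict(bushing=(420,-241,0),block=(478,-372,.5),slug=(611,-221,0),basket=(514,16,-1.7),stand=(604,270,0.2)).items():
    if n=="stand":
        s=[atz(c,best(c,"stand"),0) for c in(A,B)];h=tri(A,best(A,"stand_seat"),B,best(B,"stand_seat"))[0];print(s,h)
    for o in fit([A,B],n,p): print(n,o)
E
python3 run.py
```

```text
bushing ([429.15, -242.379, -0.012], np.float64(0.071), 1)
bushing ([429.174, -242.632, -0.002, -1.425], np.float64(0.068), 1)
block ([501.221, -369.559, 0.343], np.float64(0.053), 1)
block ([501.014, -369.306, 0.387, -0.252], np.float64(0.051), 1)
slug ([603.364, -223.608, 0.204], np.float64(0.087), 2)
slug ([603.36, -223.606, 0.204, 0.001], np.float64(0.087), 2)
basket ([508.194, 18.535, -1.75], np.float64(0.057), 2)
basket ([508.407, 17.16, -1.741, 5.267], np.float64(0.04), 2)
[array([601.62372357, 272.01560259,   0.        ]), array([596.62434578, 273.0611275 ,   0.        ])] [598.93039453 269.27643416 256.72064133]
stand ([600.279, 277.021, 0.337], np.float64(0.088), 2)
stand ([600.469, 274.684, 0.348, 4.08], np.float64(0.081), 2)
```

```bash
python3 - <<'E'
from fit import *
for k in range(2):
    A,B=capture("scene"),capture("top")
    for n,p in dict(bushing=(429,-242,0),block=(501,-369,.36),basket=(508,18,-1.745),stand=(600,275,0.34)).items():
        for nm,cs in (("A",[A]),("B",[B]),("AB",[A,B])):
            try: print(nm,n,fit(cs,n,p,nm=="AB"))
            except ZeroDivisionError: print(nm,n,"none")
E
```

```text
A bushing [([427.556, -240.795, 0.052], np.float64(0.093), 1)]
B bushing [([428.548, -242.696, 0.013], np.float64(0.058), 1)]
AB bushing [([428.63, -242.524, 0.106], np.float64(0.082), 2), ([428.477, -242.266, 0.162, 1.798], np.float64(0.081), 2)]
A block [([499.499, -368.408, 0.42], np.float64(0.082), 1)]
B block [([501.403, -371.245, 0.412], np.float64(0.063), 1)]
AB block [([500.754, -370.699, 0.42], np.float64(0.09), 2), ([501.093, -370.288, 0.412, 3.927], np.float64(0.082), 2)]
A basket [([506.231, 20.101, -1.753], np.float64(0.039), 1)]
B basket [([510.204, 17.568, -1.743], np.float64(0.04), 1)]
AB basket [([508.749, 18.58, -1.755], np.float64(0.062), 2), ([508.95, 17.006, -1.744, 6.495], np.float64(0.04), 2)]
A stand [([600.084, 278.714, 0.35], np.float64(0.079), 1)]
B stand [([602.367, 274.979, 0.349], np.float64(0.059), 1)]
AB stand [([600.94, 276.478, 0.347], np.float64(0.085), 2), ([601.12, 273.331, 0.357, 5.014], np.float64(0.072), 2)]
A bushing [([426.422, -241.467, 0.045], np.float64(0.097), 1)]
B bushing [([429.113, -242.557, 0.052], np.float64(0.087), 1)]
AB bushing [
[... 371 characters left out ...]
-1.739], np.float64(0.044), 1)]
B basket [([509.013, 17.031, -1.742], np.float64(0.038), 1)]
AB basket [([508.383, 18.452, -1.748], np.float64(0.056), 2), ([508.107, 17.178, -1.739, 4.958], np.float64(0.043), 2)]
A stand [([599.328, 279.073, 0.342], np.float64(0.068), 1)]
B stand [([601.779, 274.716, 0.352], np.float64(0.047), 1)]
AB stand [([600.287, 276.215, 0.344], np.float64(0.079), 2), ([600.647, 274.964, 0.349, 3.243], np.float64(0.066), 2)]fit.py:27: RuntimeWarning: invalid value encountered in scalar divide
  r=minimize(f,x,method="Nelder-Mead",options=dict(initial_simplex=sim,xatol=.05,fatol=1e-4,maxiter=150));x0=r.x;out.append((r.x.round(3).tolist(),round(r.fun/len(ms),3),len(ms)))
```

```bash
cat > go.py <<'E'
import sys
from plant import get_obs
import numpy as np
def go(x,y,z,psi,s=None):
    o=s or get_obs();p=np.array(o["tool_pos"]);a=o["tcp_rot"][2]
    d=np.array([x,y,z])-p;sp=(a-psi+np.pi)%(2*np.pi)-np.pi
    tx=d[0]*np.cos(a)+d[1]*np.sin(a);ty=d[0]*np.sin(a)-d[1]*np.cos(a)
    print("rows: %.4f %.4f %.4f %.3f"%(tx/1e3,ty/1e3,-d[2]/1e3,sp),"dist %.0f"%np.linalg.norm(d),"pose",p.round(1),np.round(o["tcp_rot"],3),"t",round(o["time"],2),"w",round(o["grip_width"],1))
if __name__=="__main__": go(*map(float,sys.argv[1:5]))
E
python3 go.py 450 100 404 2.0
```

```text
rows: -0.3965 -0.2898 0.0007 0.825 dist 491 pose [163.5 498.9 404.7] [3.142 0.    2.825] t 6.35 w 91.8
```

```bash
python3 -m inch '[[-0.396,-0.29,0,0.825,1],[-0.396,-0.29,0,0.825,1],[-0.396,-0.29,0,0.825,1],[-0.396,-0.29,0,0.825,1],[-0.396,-0.29,0,0.825,1],[-0.396,-0.29,0,0.825,1],[-0.396,-0.29,0,0.825,1],[-0.396,-0.29,0,0.825,1]]'; python3 go.py 428.6 -242.5 330 1.0
```

```text
time: 7.02
tool_pos: [358.4, 226.1, 405.0]
tcp_rot: [3.141, -0.0, 1.996]
contact_force: [1.7, 0.4, -0.8]
grip_width: 92.0
finger_force: 0.0
rows: -0.4559 -0.1292 0.0750 0.996 dist 480 pose [358.4 226.1 405. ] [ 3.141 -0.     1.996] t 7.02 w 92.0
```

```bash
python3 -m inch '[[-0.456,-0.129,0,0.996,1],[-0.456,-0.129,0,0.996,1],[-0.456,-0.129,0,0.996,1],[-0.456,-0.129,0,0.996,1],[-0.456,-0.129,0,0.996,1],[-0.456,-0.129,0,0.996,1],[-0.456,-0.129,0,0.996,1],[-0.456,-0.129,0,0.996,1]]'; python3 go.py 428.6 -242.5 300 1.0
```

```text
time: 7.68
tool_pos: [408.3, -103.6, 405.0]
tcp_rot: [3.141, -0.0, 0.997]
contact_force: [1.7, 0.7, -0.2]
grip_width: 91.8
finger_force: 0.0
rows: -0.1057 0.0924 0.1050 -0.003 dist 175 pose [ 408.3 -103.6  405. ] [ 3.141 -0.     0.997] t 7.68 w 91.8
```

```bash
python3 -m inch '[[-0.106,0.092,0,0,1],[-0.106,0.092,0,0,1],[-0.106,0.092,0.02,0,1],[-0.106,0.092,0.04,0,1],[-0.106,0.092,0.08,0,1],[-0.106,0.092,0.1,0,1],[-0.106,0.092,0.1,0,1],[-0.106,0.092,0.1,0,1]]'; python3 go.py 428.6 -242.5 219 1.0
python3 - <<'E'
from h import *
A,B=capture("scene"),capture("top")
print(tip_of(A,"bushing")[:1],tip_of(B,"bushing")[:1])
cv2.imwrite("pics/c.png",np.hstack([A["color"][180:340,170:370],B["color"][130:290,290:490]])[:,:,::-1].repeat(2,0).repeat(2,1))
E
```

```text
time: 8.35
tool_pos: [429.3, -240.3, 304.4]
tcp_rot: [-3.139, -0.0, 1.004]
contact_force: [0.9, 0.0, 0.1]
grip_width: 92.0
finger_force: 0.0
rows: -0.0022 0.0006 0.0854 0.004 dist 85 pose [ 429.3 -240.3  304.4] [-3.139 -0.     1.004] t 8.35 w 92.0
[{'centre': [248.2, 271.7], 'conf': 0.64}] []
```

View pics/c.png

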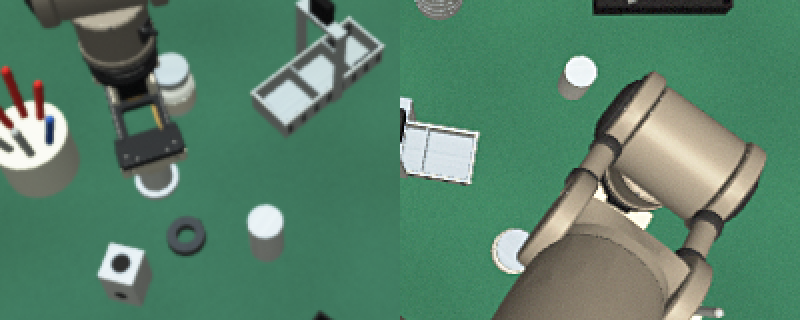

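The gripper straddles the bushing: in the scene crop the flange ring is centred below the fingers at about (157,180). It is clear of the jar and the cup, so I'll descend.

```bash
python3 -m inch '[[-0.002,0,0.03,0,1],[-0.002,0,0.06,0,1],[-0.002,0,0.085,0,1],[-0.002,0,0.085,0,1],[-0.002,0,0.085,0,0],[-0.002,0,0.085,0,0],[-0.002,0,0.085,0,0],[-0.002,0,0.085,0,0]]';  python3 -m inch '[[0,0,0,0,0],[0,0,0,0,0],[0,0,0,0,0],[0,0,0,0,0],[0,0,-0.03,0,0],[0,0,-0.06,0,0],[0,0,-0.1,0,0],[0,0,-0.1,0,0]]'; python3 go.py 497.6 -42.8 310 1.394
```

```text
time: 9.22
tool_pos: [428.7, -242.2, 221.4]
tcp_rot: [3.138, 0.0, 1.004]
contact_force: [0.4, -0.2, -0.1]
grip_width: 70.1
finger_force: 0.0
time: 9.88
tool_pos: [429.6, -242.9, 326.0]
tcp_rot: [3.13, 0.001, 1.004]
contact_force: [1.6, -0.9, -0.7]
grip_width: 43.7
finger_force: 30.0
rows: 0.2053 -0.0501 0.0160 -0.390 dist 212 pose [ 429.6 -242.9  326. ] [3.130e+00 1.000e-03 1.004e+00] t 9.88 w 43.7
```

```bash
python3 -m inch '[[0.205,-0.05,0,-0.39,0],[0.205,-0.05,0,-0.39,0],[0.205,-0.05,0,-0.39,0],[0.205,-0.05,0,-0.39,0],[0.205,-0.05,0,-0.39,0],[0.205,-0.05,0,-0.39,0],[0.205,-0.05,0,-0.39,0],[0.205,-0.05,0,-0.39,0]]'; python3 -m inch '[[0,0,0,0,0],[0,0,0,0,0]]'; cat > held.py <<'E'
import sys
from fit import *
from go import go
n=sys.argv[1];o=get_obs();x,y,z=o["tool_pos"];psi=o["tcp_rot"][2];print(np.round(o["tool_pos"],1),np.round(o["tcp_rot"],3),o["contact_force"])
A,B=capture("scene"),capture("top")
m=mask(A,n,proj(A,[x,y,z-180]))
def ren(p): return render(A,M[n],p)
if m is not None:
    x0=np.array([x,y,float(sys.argv[2]) if len(sys.argv)>2 else psi]);zz=z-float(sys.argv[3])
    # use only the part of the silhouette below the fingers
    def f(p):
        r=ren([*p[:2],x0[2],zz]); v0=proj(A,[x,y,zz+35])[1]; r,mm=r.copy(),m.copy();r[:int(v0)]=0;mm[:int(v0)]=0
        return 1-np.minimum(r,mm).sum()/np.maximum(r,mm).sum()
    s=minimize(f,x0[:2],method="Nelder-Mead",options=dict(initial_simplex=x0[:2]+np.array([[0,0],[6,0],[0,6]]),xatol=.05,fatol=1e-4));print("held A",s.x.round(1),s.fun)
d=proj(A,[x,y,z-200]);I=cv2.resize(A["color"][110:310,220:460,::-1],(720,600),interpolation=cv2.INTER_CUBIC);cv2.imwrite("pics/%s.png"%sys.argv[4],I)
E
python3 held.py bushing 1.394 219.5 d; python3 go.py 497.6 -42.8 310 1.394
```

```text
time: 10.55
tool_pos: [496.0, -42.1, 319.2]
tcp_rot: [-3.141, 0.0, 1.395]
contact_force: [0.2, 0.2, -2.3]
grip_width: 42.9
finger_force: 30.0
time: 10.72
tool_pos: [495.9, -43.5, 319.5]
tcp_rot: [-3.141, 0.0, 1.392]
contact_force: [0.5, 0.5, -2.1]
grip_width: 42.9
finger_force: 30.0
[495.9 -43.5 319.5] [-3.141  0.     1.392] [ 0.51302336  0.49132542 -2.05760354]
held A [492.2 -39.6] 0.25987632685760054
rows: 0.0007 0.0015 0.0097 -0.002 dist 10 pose [496.  -43.3 319.7] [-3.142 -0.     1.392] t 10.87 w 42.8
```

View pics/d.png

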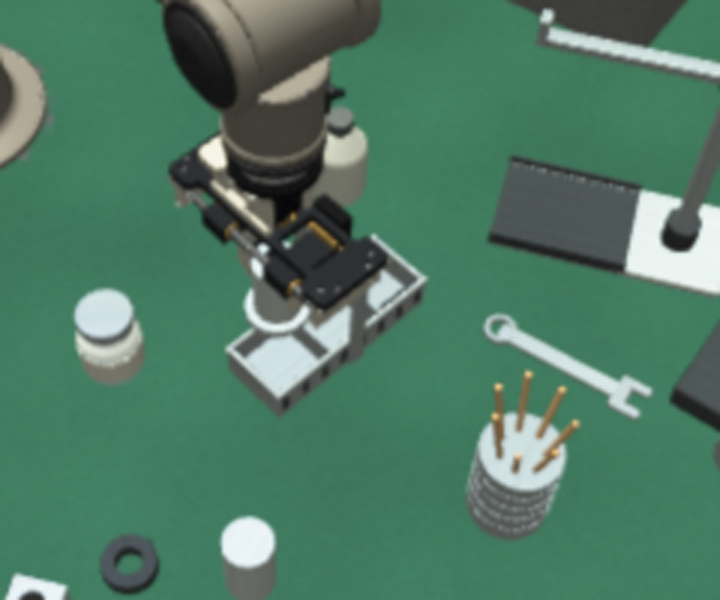

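The held bushing at about (275,300) in the crop hangs above the wide cell, whose opening is centred near (285,360) in that view. I'll lower it with a small shift in +x.

```bash
python3 -m inch '[[0,0.002,0.02,0,0],[0,0.002,0.04,0,0],[0,0.002,0.05,0,0],[0,0.002,0.06,0,0],[0,0.002,0.07,0,0],[0,0.002,0.08,0,0],[0,0.002,0.085,0,0],[0,0.002,0.085,0,0]]'; python3 -m inch '[[0,0,0.004,0,0],[0,0,0.007,0,0],[0,0,0.009,0,0],[0,0,0.009,0,0]]';python3 go.py 498 -43 223.5 1.394
```

```text
time: 11.53
tool_pos: [497.9, -42.5, 233.7]
tcp_rot: [-3.14, -0.0, 1.394]
contact_force: [0.5, -0.3, -1.1]
grip_width: 42.7
finger_force: 30.0
time: 11.87
tool_pos: [498.1, -42.5, 225.6]
tcp_rot: [-3.142, -0.0, 1.394]
contact_force: [-0.2, -0.7, -1.1]
grip_width: 43.0
finger_force: 30.0
rows: -0.0005 -0.0000 0.0021 -0.000 dist 2 pose [498.1 -42.5 225.6] [-3.142 -0.     1.394] t 11.87 w 43.0
```

```bash
python3 -m inch '[[0,0,0.001,0,0],[0,0,0.002,0,0],[0,0,0.003,0,0],[0,0,0.003,0,0]]'; python3 -m inch '[[0,0,0,0,1],[0,0,0,0,1],[0,0,0,0,1],[0,0,0,0,1],[0,0,0,0,1],[0,0,0,0,1],[0,0,-0.03,0,1],[0,0,-0.06,0,1]]';python3 go.py 501 -369.7 400 0.42
```

```text
time: 12.2
tool_pos: [498.3, -42.5, 223.9]
tcp_rot: [3.141, -0.0, 1.394]
contact_force: [-2.9, -0.5, 9.0]
grip_width: 43.0
finger_force: 30.0
time: 12.87
tool_pos: [497.6, -42.4, 281.9]
tcp_rot: [-3.137, -0.0, 1.394]
contact_force: [1.3, -0.2, 0.2]
grip_width: 89.9
finger_force: 0.0
rows: -0.3215 0.0610 -0.1181 0.974 dist 348 pose [497.6 -42.4 281.9] [-3.137 -0.     1.394] t 12.87 w 89.9
```

```bash
python3 -m inch '[[0,0,-0.03,0,1],[-0.04,0.01,-0.05,0.1,1],[-0.321,0.061,-0.05,0.974,1],[-0.321,0.061,-0.05,0.974,1],[-0.321,0.061,-0.05,0.974,1],[-0.321,0.061,-0.05,0.974,1],[-0.321,0.061,-0.05,0.974,1],[-0.321,0.061,-0.05,0.974,1]]'; python3 go.py 501 -369.7 330 0.42
python3 - <<'E'
from fit import *
A,B=capture("scene"),capture("top")
for n,p in dict(bushing=(497.6,-42.8,0),basket=(508,18,-1.745)).items():
    print(n,[fit([c],n,p,False) for c in(A,B)])
E
```

```text
time: 13.53
tool_pos: [501.0, -332.0, 332.4]
tcp_rot: [-3.141, -0.0, 0.537]
contact_force: [0.5, -0.2, 0.1]
grip_width: 91.9
finger_force: 0.0
rows: -0.0194 0.0324 0.0024 0.117 dist 38 pose [ 501.  -332.   332.4] [-3.141 -0.     0.537] t 13.53 w 91.9
bushing [[([490.815, -34.409, 0.15], np.float64(0.214), 1)], [([501.169, -42.353, -0.087], np.float64(0.287), 1)]]
basket [[([506.86, 20.012, -1.737], np.float64(0.221), 1)], [([509.714, 18.217, -1.742], np.float64(0.401), 1)]]
```

Occlusion makes the bushing fits poor, but the basket hasn't moved. On to the block.

```bash
python3 -m inch '[[-0.019,0.032,0,0.117,1],[-0.019,0.032,0,0.117,1],[-0.019,0.032,0,0.117,1],[-0.019,0.032,0.03,0.117,1],[-0.019,0.032,0.03,0.117,1]]'; python3 go.py 501 -369.7 219.5 0.42
python3 - <<'E'
from h import *
A=capture("scene")
cv2.imwrite("pics/e.png",cv2.resize(A["color"][150:380,150:400,::-1],(650,598),interpolation=cv2.INTER_CUBIC))
E
```

```text
time: 14.25
tool_pos: [501.3, -364.7, 298.4]
tcp_rot: [-3.134, 0.003, 0.43]
contact_force: [-0.3, 0.7, -1.4]
grip_width: 91.8
finger_force: 0.0
rows: -0.0023 0.0044 0.0789 0.010 dist 79 pose [ 501.3 -364.7  298.4] [-3.134e+00  3.000e-03  4.300e-01] t 14.25 w 91.8
```

View pics/e.png

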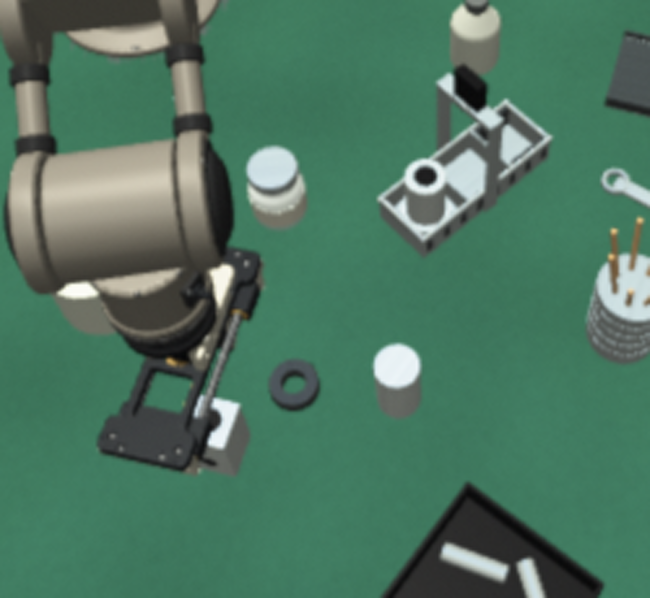

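```bash
python3 go.py 501 -369.7 219.5 0.42; python3 - <<'E'
from fit import *
A=capture("scene")
f=lambda P:((proj(A,P)-[150,150])*2.6).round()
o=get_obs();x,y,z=o["tool_pos"];a=o["tcp_rot"][2];u=np.array([np.sin(a),-np.cos(a),0])
for k in(-55,0,55):
  for h in (100,178): print(k,h,f(np.array([x,y,z-h])+k*u))
print("block corners",[f(v+[501,-369.7,0]) .tolist()for v in M["block"][0][1::2]@np.array([[np.cos(.42),np.sin(.42),0],[-np.sin(.42),np.cos(.42),0],[0,0,1]])])
E
```

```text
rows: -0.0024 0.0041 0.0807 0.010 dist 81 pose [ 501.5 -365.   300.2] [-3.135e+00  2.000e-03  4.300e-01] t 14.3 w 92.1
-55 100 [209. 302.]
-55 178 [224. 341.]
0 100 [187. 361.]
0 178 [203. 397.]
55 100 [163. 424.]
55 178 [181. 457.]
block corners [[176.0, 436.0], [193.0, 391.0], [222.0, 447.0], [238.0, 401.0]]
```

```bash
python3 -m inch '[[-0.002,0.004,0,0.01,1],[-0.002,0.004,0.03,0.01,1],[-0.002,0.004,0.06,0.01,1],[-0.002,0.004,0.08,0.01,1],[-0.002,0.004,0.08,0.01,1],[-0.002,0.004,0.08,0.01,1]]'; python3 go.py 501 -369.7 219.5 0.42; python3 -m inch '[[0,0,0,0,0],[0,0,0,0,0],[0,0,0,0,0],[0,0,0,0,0],[0,0,0,0,0],[0,0,0,0,0],[0,0,0,0,0],[0,0,0,0,0]]'; python3 go.py 501 -369.7 450 0.42
```

```text
time: 14.85
tool_pos: [501.9, -371.7, 223.0]
tcp_rot: [-3.141, 0.0, 0.417]
contact_force: [-0.9, 0.1, 0.9]
grip_width: 91.9
finger_force: 0.0
rows: -0.0000 -0.0022 0.0035 -0.003 dist 4 pose [ 501.9 -371.7  223. ] [-3.141  0.     0.417] t 14.85 w 91.9
time: 15.52
tool_pos: [501.6, -371.6, 222.5]
tcp_rot: [-3.141, -0.0, 0.417]
contact_force: [-0.4, -0.9, 0.8]
grip_width: 43.8
finger_force: 30.0
rows: 0.0002 -0.0020 -0.2275 -0.003 dist 228 pose [ 501.6 -371.6  222.5] [-3.141 -0.     0.417] t 15.52 w 43.8
```

```bash
python3 -m inch '[[0,0,-0.02,0,0],[0,0,-0.05,0,0],[0,0,-0.09,0,0],[0,0,-0.13,0,0],[0,0,-0.17,0,0],[0,0,-0.21,0,0],[0,0,-0.235,0,0],[0,0,-0.235,0,0]]'; python3 go.py 520.1 83.3 460 1.394
```

```text
time: 16.18
tool_pos: [501.7, -371.6, 464.4]
tcp_rot: [3.131, -0.005, 0.417]
contact_force: [-0.8, -0.0, -0.9]
grip_width: 43.8
finger_force: 30.0
rows: 0.2010 -0.4085 0.0044 -0.977 dist 455 pose [ 501.7 -371.6  464.4] [ 3.131 -0.005  0.417] t 16.18 w 43.8
```

```bash
python3 -m inch '[[0.201,-0.408,0,-0.977,0],[0.201,-0.408,0,-0.977,0],[0.201,-0.408,0,-0.977,0],[0.201,-0.408,0,-0.977,0],[0.201,-0.408,0,-0.977,0],[0.201,-0.408,0,-0.977,0],[0.201,-0.408,0,-0.977,0],[0.201,-0.408,0,-0.977,0]]'; python3 go.py 520.1 83.3 458 1.394
```

```text
time: 16.85
tool_pos: [514.7, -36.6, 456.2]
tcp_rot: [-3.139, -0.0, 1.4]
contact_force: [-0.5, -0.9, -1.9]
grip_width: 43.8
finger_force: 30.0
rows: 0.1191 -0.0151 -0.0018 0.006 dist 120 pose [514.7 -36.6 456.2] [-3.139 -0.     1.4  ] t 16.85 w 43.8
```

```bash
python3 -m inch '[[0.119,-0.015,0,0.006,0],[0.119,-0.015,0,0.006,0],[0.119,-0.015,0,0.006,0],[0.119,-0.015,0,0.006,0],[0.119,-0.015,0,0.006,0],[0.119,-0.015,0,0.006,0],[0.119,-0.015,0.03,0.006,0],[0.119,-0.015,0.06,0.006,0]]'; python3 -m inch '[[0,0,0.03,0,0],[0,0,0.06,0,0],[0,0,0.06,0,0],[0,0,0.06,0,0]]';python3 go.py 520.1 83.3 226.5 1.394
python3 held.py block -0.177 222.5 f
```

```text
time: 17.52
tool_pos: [521.8, 79.6, 397.8]
tcp_rot: [3.137, -0.0, 1.386]
contact_force: [0.9, -0.2, -2.3]
grip_width: 43.8
finger_force: 30.0
time: 17.85
tool_pos: [521.4, 79.8, 336.6]
tcp_rot: [-3.138, 0.001, 1.386]
contact_force: [0.2, 0.6, -1.7]
grip_width: 44.3
finger_force: 30.0
rows: 0.0032 -0.0019 0.1101 -0.008 dist 110 pose [521.4  79.8 336.6] [-3.138e+00  1.000e-03  1.386e+00] t 17.85 w 44.3
[521.4  79.8 336.6] [-3.138e+00  1.000e-03  1.386e+00] [ 0.15500751  0.59109862 -1.72324166]
held A [516.4  84. ] 0.2198461429882137
```

View pics/f.png

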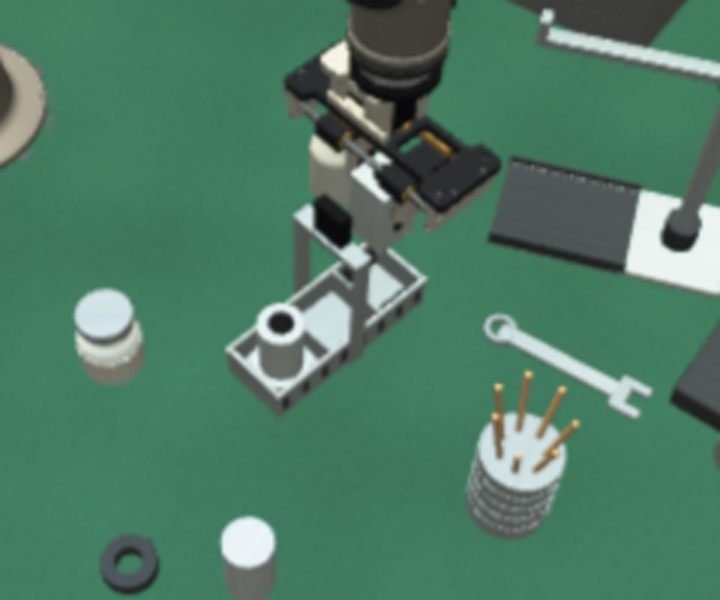

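The bushing stands in the wide cell at about (280,340). The block hangs over the narrow cell at about (375,205), next to the handle. I'll shift it 2.5 mm away from the handle and lower it.

```bash
python3 -m inch '[[0.0025,0,0.02,-0.008,0],[0.0025,0,0.04,-0.008,0],[0.0025,0,0.055,-0.008,0],[0.0025,0,0.07,-0.008,0],[0.0025,0,0.08,-0.008,0],[0.0025,0,0.09,-0.008,0],[0.0025,0,0.095,-0.008,0],[0.0025,0,0.095,-0.008,0]]'; python3 -m inch '[[0,0,0.004,0,0],[0,0,0.008,0,0],[0,0,0.011,0,0],[0,0,0.011,0,0]]';python3 go.py 520.1 83.3 226.5 1.394
```

```text
time: 18.67
tool_pos: [522.0, 83.6, 242.1]
tcp_rot: [-3.141, 0.0, 1.396]
contact_force: [-0.3, 0.5, -1.8]
grip_width: 43.8
finger_force: 30.0
time: 19.0
tool_pos: [521.8, 83.7, 231.1]
tcp_rot: [-3.141, 0.0, 1.396]
contact_force: [-0.4, 0.1, -2.0]
grip_width: 44.4
finger_force: 30.0
rows: -0.0007 -0.0016 0.0046 0.002 dist 5 pose [521.8  83.7 231.1] [-3.141  0.     1.396] t 19.0 w 44.4
```

```bash
python3 -m inch '[[0,-0.001,0.002,0,0],[0,-0.001,0.004,0,0],[0,-0.001,0.005,0,0],[0,-0.001,0.005,0,0]]'; python3 -m inch '[[0,0,0,0,1],[0,0,0,0,1],[0,0,0,0,1],[0,0,0,0,1],[0,0,0,0,1],[0,0,0,0,1],[0,0,-0.04,0,1],[0,0,-0.08,0,1]]';python3 go.py 508.5 18.3 440 1.394
```

```text
time: 19.33
tool_pos: [520.9, 83.9, 226.5]
tcp_rot: [3.142, -0.0, 1.396]
contact_force: [0.5, -1.0, -2.0]
grip_width: 43.6
finger_force: 30.0
time: 20.0
tool_pos: [520.3, 83.8, 305.3]
tcp_rot: [-3.135, 0.001, 1.396]
contact_force: [0.9, -0.2, 0.3]
grip_width: 90.3
finger_force: 0.0
rows: -0.0665 -0.0002 -0.1347 0.002 dist 150 pose [520.3  83.8 305.3] [-3.135e+00  1.000e-03  1.396e+00] t 20.0 w 90.3
```

```bash
python3 -m inch '[[0,0,-0.04,0,1],[0,0,-0.08,0,1],[0,0,-0.12,0,1],[0,0,-0.135,0,1],[0,0,-0.135,0,1]]'; python3 go.py 508.5 18.3 440 1.394;python3 - <<'E'
from fit import *
A=capture("scene")
cv2.imwrite("pics/g.png",cv2.resize(A["color"][160:270,270:390,::-1],(648,594),interpolation=cv2.INTER_CUBIC))
for t in("block","bushing"): print(t,[(d["centre"],d["conf"]) for d in tip_of(A,t)[:2]])
M["basket"]+= [cyl(22,4,84,62),box(-88,-44,-22,22,4,84)]
m=mask(A,"basket",proj(A,[508,18,40]));b=mask(A,"bushing",proj(A,[497,-43,40]));k=mask(A,"block",proj(A,[520,83,40]))
for n,mm,q,z in(("bushing",b,(497,-43,0),4),("block",k,(520,83,-.177),4)):
    if mm is None: print(n,None);continue
    def f(p):
        r=render(A,M[n],[*p,q[2],z]);r[int(proj(A,[q[0],q[1],50])[1]):]=0;m2=mm.copy();m2[int(proj(A,[q[0],q[1],50])[1]):]=0
        return 1-np.minimum(r,m2).sum()/np.maximum(r,m2).sum()
    s=minimize(f,q[:2],method="Nelder-Mead",options=dict(initial_simplex=np.array(q[:2])+np.array([[0,0],[6,0],[0,6]])));print(n,s.x.round(1),s.fun)
E
```

```text
time: 20.42
tool_pos: [521.2, 83.9, 446.3]
tcp_rot: [3.132, -0.002, 1.396]
contact_force: [-0.7, 0.4, -0.2]
grip_width: 91.9
finger_force: 0.0
rows: -0.0668 -0.0011 0.0063 0.002 dist 67 pose [521.2  83.9 446.3] [ 3.132e+00 -2.000e-03  1.396e+00] t 20.42 w 91.9
block [([343.3, 207.1], 0.9)]
bushing [([313.4, 233.1], 0.96)]
bushing [496.6 -42.4] 0.05854840408722206
block [521.3  84.4] 0.2599897328895292
```

View pics/g.png

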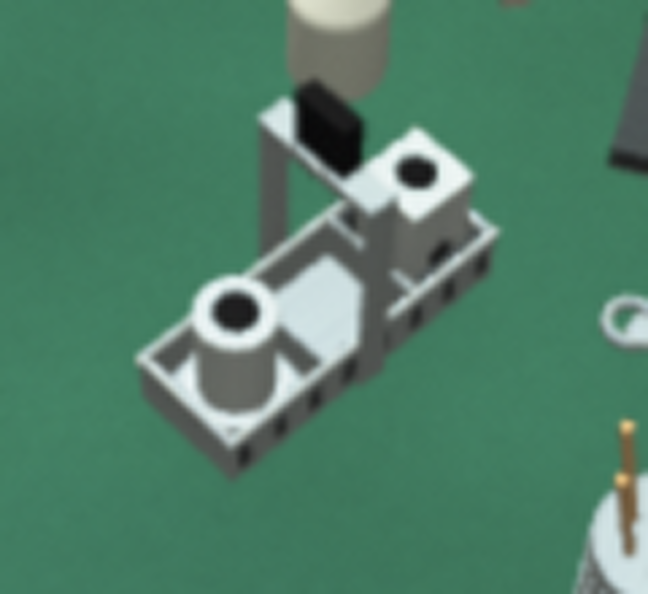

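Both parts stand upright and fully down: the bushing top is at (236,312) in the crop and the block top at (417,175). Now I'll grip the handle.

```bash
python3 -m inch '[[-0.067,-0.001,0,0,1],[-0.067,-0.001,0,0,1],[-0.067,-0.001,0,0,1],[-0.067,-0.001,0,0,1],[-0.067,-0.001,0.03,0,1],[-0.067,-0.001,0.05,0,1],[-0.067,-0.001,0.05,0,1],[-0.067,-0.001,0.05,0,1]]'; python3 go.py 508.5 18.3 343.5 1.394
```

```text
time: 21.38
tool_pos: [508.4, 18.8, 390.6]
tcp_rot: [-3.139, -0.0, 1.397]
contact_force: [0.7, 0.6, -0.2]
grip_width: 92.1
finger_force: 0.0
rows: -0.0004 0.0002 0.0471 0.003 dist 47 pose [508.4  18.8 390.6] [-3.139 -0.     1.397] t 21.38 w 92.1
```

```bash
python3 -m inch '[[0,0,0.02,0,1],[0,0,0.035,0,1],[0,0,0.047,0.003,1],[0,0,0.047,0.003,1],[0,0,0.047,0.003,1]]'; python3 -m inch '[[0,0,0,0,0],[0,0,0,0,0],[0,0,0,0,0],[0,0,0,0,0],[0,0,0,0,0],[0,0,0,0,0],[0,0,0,0,0],[0,0,0,0,0]]';  python3 -m inch '[[0,0,0,0,0],[0,0,0,0,0],[0,0,-0.005,0,0],[0,0,-0.015,0,0],[0,0,-0.03,0,0],[0,0,-0.03,0,0],[0,0,-0.03,0,0],[0,0,-0.03,0,0]]';python3 go.py 508.5 18.3 510 1.394
```

```text
time: 21.8
tool_pos: [508.8, 18.4, 345.4]
tcp_rot: [3.141, -0.0, 1.393]
contact_force: [-0.2, -0.5, 0.4]
grip_width: 91.9
finger_force: 0.0
time: 22.47
tool_pos: [508.3, 18.1, 344.5]
tcp_rot: [-3.142, -0.0, 1.393]
contact_force: [-0.2, -0.7, -0.1]
grip_width: 43.0
finger_force: 0.0
time: 23.13
tool_pos: [508.0, 18.1, 373.9]
tcp_rot: [-3.14, -0.0, 1.393]
contact_force: [-0.1, 1.0, -6.6]
grip_width: 36.2
finger_force: 30.0
rows: 0.0003 0.0004 -0.1361 -0.001 dist 136 pose [508.   18.1 373.9] [-3.14  -0.     1.393] t 23.13 w 36.2
```

```bash
python3 -m inch '[[0,0,-0.01,0,0],[0,0,-0.025,0,0],[0,0,-0.045,0,0],[0,0,-0.065,0,0],[0,0,-0.085,0,0],[0,0,-0.1,0.03,0],[0,0,-0.112,0.08,0],[0,0,-0.116,0.14,0]]'; python3 -m inch '[[0,0,0,0.08,0],[0,0,0,0.16,0],[0,0,0,0.25,0],[0,0,0,0.34,0],[0,0,0,0.43,0],[0,0,0,0.52,0],[0,0,0,0.6,0],[0,0,0,0.67,0]]';python3 go.py 502 240 490 0.345
```

```text
time: 23.8
tool_pos: [508.3, 18.1, 491.6]
tcp_rot: [3.14, -0.0, 1.251]
contact_force: [-0.2, 0.1, -6.9]
grip_width: 35.6
finger_force: 30.0
time: 24.47
tool_pos: [508.2, 18.0, 489.2]
tcp_rot: [-3.14, 0.002, 0.579]
contact_force: [-0.1, 0.2, -6.6]
grip_width: 36.0
finger_force: 30.0
rows: 0.1162 -0.1892 -0.0008 0.234 dist 222 pose [508.2  18.  489.2] [-3.14e+00  2.00e-03  5.79e-01] t 24.47 w 36.0
```

```bash
python3 go.py 469 228 490 0.345;  python3 -m inch '[[0.003,-0.008,0,0.06,0],[0.01,-0.025,0,0.12,0],[0.02,-0.05,0,0.17,0],[0.03,-0.075,0,0.21,0],[0.042,-0.1,0,0.234,0],[0.053,-0.125,0,0.234,0],[0.064,-0.15,0,0.234,0],[0.073,-0.172,0,0.234,0]]';python3 go.py 469 228 490 0.345
```

```text
rows: 0.0820 -0.1972 -0.0008 0.234 dist 214 pose [508.2  18.  489.2] [-3.14e+00  2.00e-03  5.79e-01] t 24.47 w 36.0
time: 25.13
tool_pos: [474.1, 203.4, 489.3]
tcp_rot: [-3.141, 0.002, 0.349]
contact_force: [0.3, 0.5, -7.1]
grip_width: 35.5
finger_force: 30.0
rows: 0.0037 -0.0248 -0.0007 0.004 dist 25 pose [474.1 203.4 489.3] [-3.141e+00  2.000e-03  3.490e-01] t 25.13 w 35.5
```

```bash
python3 -m inch '[[0.001,-0.006,0,0.004,0],[0.002,-0.012,0,0.004,0],[0.003,-0.018,0,0.004,0],[0.004,-0.024,0,0.004,0],[0.004,-0.025,0,0.004,0],[0.004,-0.025,0,0.004,0],[0.004,-0.025,0,0.004,0]]';python3 go.py 469 228 478 0.345; python3 - <<'E'
from fit import *
o=get_obs();x,y,z=o["tool_pos"];p0=np.array([x,y,-2.795,z-344.5])
A,B=capture("scene"),capture("top")
parts=M["basket"]+[cyl(22,4,84,62),box(-88,-44,-22,22,4,84)]
for n,c in(("A",A),("B",B)):
    tp=lambda t:[(np.round(d["centre"],1).tolist(),round(d["conf"],2)) for d in tip_of(c,t)[:2]]
    pt=lambda k,h:proj(c,[p0[0]+k*np.cos(p0[2]),p0[1]+k*np.sin(p0[2]),p0[3]+h]).round(1)
    print(n,"seat pred",proj(c,[600.5,276,250]).round(1),tp("stand_seat"),"bar pred",pt(0,150),tp("basket_bar"),"grip pred",pt(0,184),tp("basket_grip"),
     "wide",pt(62,4),tp("basket_wide"),"narrow",pt(-66,4),tp("basket_narrow"),"bush",tp("bushing"),"block",tp("block"))
    cv2.imwrite(f"pics/h{n}.png",c["color"][:,:,::-1])
a=A["color"][30:250,270:480];b=B["color"][40:260,140:350]
cv2.imwrite("pics/h.png",cv2.resize(np.hstack([a,b])[:,:,::-1],(800,419),interpolation=cv2.INTER_CUBIC))
E
```

```text
time: 25.72
tool_pos: [470.0, 226.2, 490.4]
tcp_rot: [3.141, 0.0, 0.344]
contact_force: [0.4, -0.1, -5.6]
grip_width: 36.0
finger_force: 30.0
rows: -0.0003 -0.0020 0.0124 -0.001 dist 13 pose [470.  226.2 490.4] [3.141 0.    0.344] t 25.72 w 36.0
A seat pred [415.6 123.7] [([415.1, 122.9], 0.6)] bar pred [366.  100.4] [([366.6, 100.8], 0.68), ([330.1, 174.1], 0.35)] grip pred [367.2  90.2] [([368.4, 89.1], 0.77), ([406.2, 229.7], 0.55)] wide [340.9 134.4] [([337.5, 135.2], 0.72), ([330.5, 170.1], 0.2)] narrow [383.6 144. ] [([263.8, 296.7], 0.72), ([385.8, 141.5], 0.58)] bush [([336.8, 132.5], 0.83)] block [([366.6, 89.0], 0.72), ([385.9, 143.1], 0.62)]
B seat pred [174.1 147.6] [([175.0, 149.5], 0.75)] bar pred [186.  199.8] [([186.3, 202.1], 0.83)] grip pred [180.6 196.8] [([182.7, 196.6], 0.6)] wide [212.6 233.8] [([211.2, 233.8], 0.63)] narrow [197.5 186.1] [([196.6, 186.0], 0.94), ([205.3, 212.3], 0.35)] bush [([207.9, 235.4], 0.64), ([174.6, 150.7], 0.34)] block [([184.6, 202.3], 0.17)]
```

View pics/h.png

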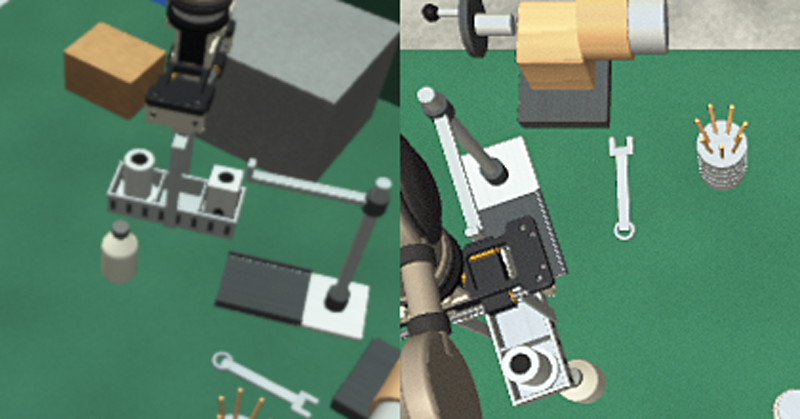

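The hook arm lines up with the handle window: tip at (250,165), handle upright at (180,180) in the left crop. The basket hangs level with both parts seated, and predictions match detections within about 3 px. Now I'll insert it along the tool's x axis.

```bash
python3 -m inch '[[0.002,-0.001,0.004,0,0],[0.008,-0.002,0.008,0,0],[0.018,-0.003,0.012,0,0],[0.03,-0.003,0.013,0,0],[0.042,-0.003,0.013,0,0],[0.052,-0.003,0.013,0,0],[0.058,-0.003,0.013,0,0],[0.06,-0.003,0.013,0,0]]';python3 go.py 600.5 276 478 0.345; python3 - <<'E'
from h import *
A=capture("scene")
cv2.imwrite("pics/i.png",cv2.resize(A["color"][60:180,310:470,::-1],(800,600),interpolation=cv2.INTER_CUBIC))
E
```

```text
time: 27.18
tool_pos: [526.6, 250.2, 476.4]
tcp_rot: [-3.141, 0.001, 0.345]
contact_force: [-0.7, -0.3, -7.1]
grip_width: 35.6
finger_force: 30.0
rows: 0.0783 0.0007 -0.0016 -0.000 dist 78 pose [526.6 250.2 476.4] [-3.141e+00  1.000e-03  3.450e-01] t 27.18 w 35.6
```

View pics/i.png

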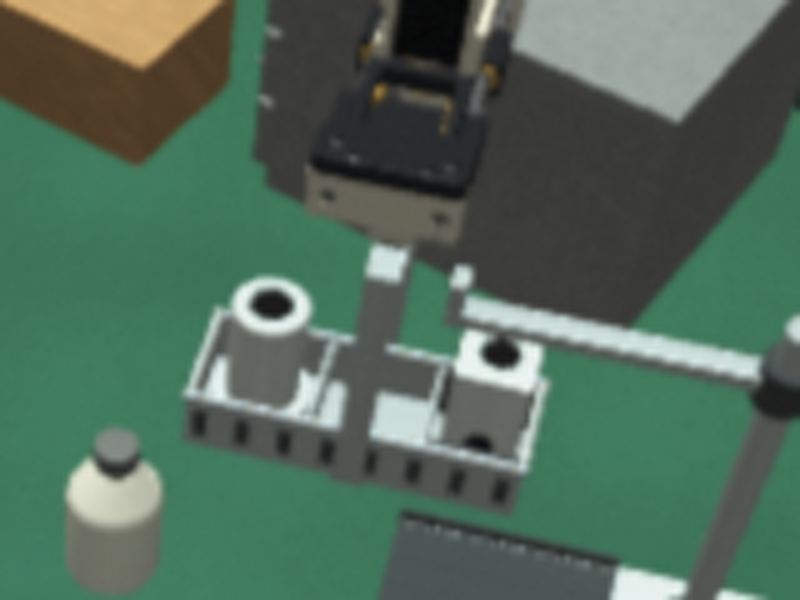

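The arm (from tip (460,270) to post (780,370)) passes above the block and just below bar height, as planned. I'll continue slowly.

```bash
python3 -m inch '[[0.002,0,0,0,0],[0.007,0,0,0,0],[0.014,0,0,0,0],[0.021,0,0,0,0],[0.028,0,0,0,0],[0.035,0,0,0,0],[0.04,0,0,0,0],[0.04,0,0,0,0]]';python3 -m inch '[[0.002,0,0,0,0],[0.007,0,0,0,0],[0.014,0,0,0,0],[0.021,0,0,0,0],[0.028,0,0,0,0],[0.034,0,0,0,0],[0.038,0.001,0,0,0],[0.038,0.001,0,0,0]]';python3 go.py 600.5 276 445 0.345
```

```text
time: 27.9
tool_pos: [564.0, 263.6, 477.0]
tcp_rot: [-3.142, -0.0, 0.345]
contact_force: [-0.5, -1.8, -6.1]
grip_width: 35.7
finger_force: 30.0
time: 28.57
tool_pos: [599.8, 275.2, 477.1]
tcp_rot: [3.141, -0.0, 0.345]
contact_force: [-0.8, -0.4, -6.6]
grip_width: 35.4
finger_force: 30.0
rows: 0.0009 -0.0005 0.0321 -0.000 dist 32 pose [599.8 275.2 477.1] [ 3.141 -0.     0.345] t 28.57 w 35.4
```

```bash
python3 -m inch '[[0,0,0.004,0,0],[0,0,0.009,0,0],[0,0,0.015,0,0],[0,0,0.02,0,0],[0,0,0.025,0,0],[0,0,0.027,0,0],[0,0,0.027,0,0]]'; python3 -m inch '[[0,0,0.002,0,0],[0,0,0.004,0,0],[0,0,0.004,0,0]]';python3 go.py 600.5 276 445 0.345
```

```text
time: 29.15
tool_pos: [598.9, 275.2, 449.6]
tcp_rot: [-3.141, 0.002, 0.345]
contact_force: [-0.1, 0.2, -6.3]
grip_width: 35.7
finger_force: 30.0
time: 29.4
tool_pos: [599.0, 275.2, 446.2]
tcp_rot: [-3.141, 0.0, 0.345]
contact_force: [0.5, 0.0, -6.5]
grip_width: 35.7
finger_force: 30.0
rows: 0.0017 -0.0002 0.0012 -0.000 dist 2 pose [599.  275.2 446.2] [-3.141  0.     0.345] t 29.4 w 35.7
```

```bash
python3 -m inch '[[0,0,0.0015,0,0],[0,0,0.0025,0,0],[0,0,0.0025,0,0]]'; python3 -m inch '[[0,0,0.001,0,0],[0,0,0.001,0,0]]'
```

```text
time: 29.65
tool_pos: [599.0, 275.2, 444.5]
tcp_rot: [-3.142, -0.001, 0.345]
contact_force: [-0.6, -0.5, -4.5]
grip_width: 35.6
finger_force: 30.0
time: 29.82
tool_pos: [598.8, 275.1, 444.5]
tcp_rot: [3.142, -0.002, 0.345]
contact_force: [-2.8, -0.6, 3.3]
grip_width: 35.8
finger_force: 30.0
```

```bash
python3 -m inch '[[0,0,0,0,0.6],[0,0,0,0,0.6],[0,0,0,0,0.6],[0,0,0,0,0.6],[0,0,0,0,0.8],[0,0,0,0,1],[0,0,0,0,1],[0,0,0,0,1]]';python3 -m inch '[[0,0,-0.02,0,1],[0,0,-0.04,0,1],[0,0,-0.06,0,1],[0,0,-0.08,0,1],[0,0,-0.1,0,1],[0,0,-0.1,0,1],[0,0,-0.1,0,1],[0,0,-0.1,0,1]]'
python3 - <<'E'
from h import *
A,B=capture("scene"),capture("top")
for n,c in(("A",A),("B",B)):
    print(n,proj(c,[600.5,276,250]).round(1),[(t,[(np.round(d["centre"],1).tolist(),round(d["conf"],2)) for d in tip_of(c,t)[:1]]) for t in("stand_seat","basket_bar","basket_grip","bushing","block")])
a=A["color"][60:200,340:500];b=B["color"][60:200,110:270]
cv2.imwrite("pics/j.png",cv2.resize(np.hstack([a,b])[:,:,::-1],(800,350),interpolation=cv2.INTER_CUBIC))
E
```

```text
time: 30.48
tool_pos: [599.0, 275.2, 443.0]
tcp_rot: [-3.142, -0.0, 0.345]
contact_force: [-0.8, 0.8, 1.0]
grip_width: 76.8
finger_force: 0.0
time: 31.15
tool_pos: [599.1, 275.2, 541.8]
tcp_rot: [-3.141, 0.002, 0.345]
contact_force: [-0.0, -0.1, 0.1]
grip_width: 91.8
finger_force: 0.0
A [415.6 123.7] [('stand_seat', [([416.5, 123.0], 0.87)]), ('basket_bar', [([415.2, 124.1], 0.89)]), ('basket_grip', [([416.5, 112.7], 0.97)]), ('bushing', [([384.8, 154.6], 0.59)]), ('block', [([427.2, 161.4], 0.56)])]
B [174.1 147.6] [('stand_seat', [([175.7, 149.0], 0.8)]), ('basket_bar', [([174.7, 150.9], 0.71)]), ('basket_grip', [([171.0, 144.1], 0.87)]), ('bushing', [([198.7, 188.4], 0.55)]), ('block', [([185.1, 144.1], 0.77)])]
```

View pics/j.png

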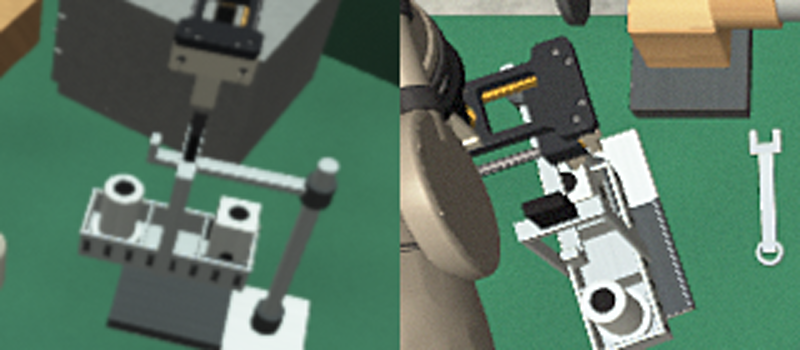

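The basket hangs level on the arm: bar at (185,165) in the left crop, both parts upright, gripper clear above. I'll let it settle and hand in.

```bash
python3 -m inch '[[0,0,0,0,1],[0,0,0,0,1],[0,0,0,0,1],[0,0,0,0,1],[0,0,0,0,1],[0,0,0,0,1],[0,0,0,0,1],[0,0,0,0,1]]'; python3 -c "
from plant import *
print(close_job())"
```

```text
time: 32.42
tool_pos: [599.0, 275.2, 543.0]
tcp_rot: [-3.142, -0.0, 0.345]
contact_force: [-0.5, 0.1, 0.1]
grip_width: 91.7
finger_force: 0.0
the job is handed in; nothing more can be done
None
```

The job is handed in at about 32 s: the bushing is in the wide cell, the block is in the narrow one, and in the last pictures the basket hangs near level on the hook with the gripper clear; the hand-in call returned no verdict.

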